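# Find the hidden release of a lock case by feel and draw its bolt

## Robot

A 6-joint arm with a two-finger parallel gripper is mounted at the origin on a cart in front of the work surface, level with it; the furniture and walls round the work are solid. World frame = base frame: x ahead of the robot, y to its left, z up, the work surface at z = 0. Lengths are in m, angles in rad, forces in N, time in s.
With the tool pointing down it reaches from about 0.325 to 0.9 m from the base axis. Payload 6.1 kg.
Tool frame: the origin (TCP) lies on the front face of the gripper's body, between the roots of the fingers; the fingertips stand 70 mm ahead of it and the grasp point (between the pads) lies 51 mm ahead of it (tips_ahead is the z of the fingertips in the tool frame, in m); z points along the fingers, y is the line along which they close (so a half turn about z gives the same grasp; the last joint's range is limited). The gripper opens to 87 mm and grips with 3 to 60 N. Pads are 19 mm wide; open, the fingers measure 117 mm over their backs; the gripper's body (75 mm by 190 mm) begins 51 mm behind the grasp point.
Start: joints at [-1.346, 0.22, 1.526, -0, 1.395, -0.126], TCP at [0.215, -0.587, 0.292] pointing down, gripper open.
Joint ranges: [-2.98, 2.98], [-0.91, 2.08], [0.09, 2.57], [-1.24, 4.39], [0.2, 2.65], [-2.68, 2.68]. Speed limits (rad/s): [2.57, 2.57, 3.01, 3.14, 3.14, 3.14].

## Interface

Orientations are given as a rotation vector (axis times angle).
In Python, from plant import * gives the robot as it stands.
- The arm moves only by the tool play_rows, never from a script. Its argument "moves" is a list of rows, each an object of numbers: "wx", "wy", "wz": the turn, a rotation vector about the tool's x, y, z in rad; "x", "y", "z": the shift along the tool's x, y, z in mm; "grip": the closure, from -1 (fully open) to 1 (shut), so that 0 is half open. A call has exactly 8 rows; each row shifts and turns the commanded pose from where the row before left it, along the tool's axes as they then stand; what a row does not reach is not made up. A row lasts 1/12 s, in which the tool goes at most 41.7 mm and 7.16 degrees, less where a joint would pass 70% of its speed; a pose out of reach is approached as far as the arm can. A call with a gripper value outside its range is refused whole. The fingers move at their own pace and stop on an object; "newtons" is the grip in N (left out, the last holds). Time passes only in rows, so rows that do not move let the fingers close, or fill a call up. It gives the time, the measured TCP pose, the force and the opening at its end, in the units of the state.
- sense(): the state, without advancing time (a new reading comes with each control period).
- get_image(name): name is "scene" or "top"; returns (picture, depth): 400x640x3 uint8, red, green, blue; 400x640 float32, m along the optical axis (not along the pixel's ray), 0 where there is no reading.
- camera_params(name): a dict with "mtx" (3x3 intrinsics, pixels), "origin" and "rotation" of the camera in the world. Camera axes: x right, y up, looking along -z (the intrinsics and any distortion apply to the point x, -y, -z); pixel columns grow to the right and rows downward; lengths in m; the calibration is good to about 2 mm. A picture is of the moment at which its call begins. camera_params takes no time and is no camera call.
- job_done(): hands the job in, once; it reports no verdict.
Trained networks look in the newest picture that a camera, given by its name, has taken for a name from the list of things; names that differ only in an ending like _2 or _b are one class to them, and where a whole thing is asked for, a point or a joint stands for the part that bears it (a point fixed in the world has none). Each returns a list of dicts, best first, with "p" (0 to 1); they miss things now and then, are a little off and sometimes report something else, mostly with a low value. They report only what shows in the picture. A call takes as long as a camera call. They do not tell look-alikes from the thing itself.
- regions_of(camera, name): "pixels" (400x640 bool, what is visible of it).
- pinpoint(camera, name): "at" ([x, y, z] in m, in world coordinates, good to about 4 mm: a listed point, or the origin of a listed thing).
The state is a dict: "clock": time; "joint_pos": joint angles; "qd": joint speeds; "joint_efforts": joint torques, N m; "tcp_pos": TCP position; "orientation": TCP orientation; "ft_force": force on the tool from outside, world axes, zero at the start; "torque": the same for the moment, N m; "gripper_width": finger opening in m.
Only numpy, scipy, OpenCV 4.12 (cv2) and the standard library are available. Lean on these libraries where they do the work, as an engineer would, in place of code of your own. Each camera call takes 0.05 s, during which the arm holds its last target. There are 200 camera calls.

## Task

Take the yellow-handled release key out of its wooden holder and feel along the groove in the top of the grey lock case with its sprung blade until the blade drops into the hidden release, then press the release fully down so that the bolt is drawn in. Afterwards put the key back in its holder, standing upright with its collar resting on the wood, and let go; leave the padlock, the brass cylinder and the wood block where they lie.

Things in the scene. Friction and masses are not known exactly. Their poses are not given: they have to be found in the camera images.
- key_handle (a point): Release key, upright in its holder at the start, up to 0.25 kg. Point: centre of its yellow handle, 24 mm along its x, 40 mm along its y, 55 mm high; z up along the key. Under the handle a steel collar 38 mm across, 4 mm thick (underside 31.5 mm below this point), then a round shank 14 mm across to 61.5 mm below, then the flat sprung blade, its tip 95.5 mm below when extended. A half turn makes no odds.
- key_tip (a point): Lower end of the key's blade, on the key's axis; axes as those of key_handle. The blade is 5 mm along x by 14 mm along y, with a rounded end.
- key_blade (a joint): How far the blade is pushed up into the shank, in m: 0 extended, 0.012 fully pushed in. A spring pushes it out with 2 N at 0 and 3.2 N at 0.012.
- lock_case: Grey steel lock case lying on the bench, fixed, 90 mm (its x) by 196 mm (its y), 50 mm high; origin at the centre of its underside. A groove 10 mm wide, 3 mm deep and 86 mm long runs along its y in the middle of its top, closed at both ends, between two thin brass strips. The blade enters it only with its 14 mm side along it.
- groove_mid (a point): Middle of the groove's floor, 47 mm above the bench; axes as the lock case. The hidden release is a pad in this floor, flush and looking like it, as wide as the groove and 19 mm long, its centre anywhere up to 26 mm from this point along y. Elsewhere the floor is rigid. A blade slid along under its spring drops in over the pad and is caught by the pocket's end wall.
- release (a joint): How far the release pad is pressed below the groove's floor, in m: 0 flush, 0.012 fully down. It gives under about 1 N anywhere on its way and stays where it is left.
- bolt (a joint): How far the bolt at the +y end of the lock case is drawn in, in m: 0 thrown (standing 16 mm out of the brass plate), 0.012 drawn. It follows the release pad.
- holder_top (a point): Centre of the top face of the key's holder, a fixed wooden block 60 x 60 mm with an 84 mm steel foot, 80 mm high over the bench. A square bore of 24 mm goes down through its middle; the key's shank and blade hang in it and its collar rests on the top. The old grey machine between holder and lock case begins at x = 0.42 and is up to 0.37 m high: carry the key round its front.
- padlock_2: Brass padlock lying loose on the bench, 63 x 42 x 19 mm; a bystander.
- euro_cylinder_1: Brass lock cylinder lying loose on the bench, 32 x 68 x 17 mm; a bystander.
- wood_block: Small loose wood block, 45 x 85 x 32 mm; a bystander.
There are look-alikes about, which are no part of the job. There is more than one size of the part that bears key_handle; the job needs the largest.

How it is judged:
By the outcome, as a careful person would: the job done as asked, in the order asked, and still so for the second after the job is handed in, with the robot touching nothing.
It also fails if it takes over 56 s, if anything falls off the work surface, if the arm or the gripper's body presses on something with over 40 N, if the wrist force passes 120 N, or if a joint passes its speed limit or range.

## Working session

There is one attempt and no reset: what is moved stays moved. The work goes in short steps, Python scripts to look and compute and a tool call to move; the robot and the scene stay as the last step left them, time stands still between calls to the robot, and variables do not carry over. Pictures are saved under pics/ and viewed, on a budget of 10 in all, crops included, one or two more only if the job needs it, and the job is handed in when it is done.

Besides the shell and the picture viewer there is one more tool, called as name(argument=value, ...) on one line, values as JSON. play_rows: Moves the arm, as the interface text tells. Its arguments: {"type":"object","properties":{"moves":{"type":"array"},"newtons":{"type":"number"}},"required":["moves"]}

```bash
mkdir -p pics; ls; python3 - <<'E'
from plant import *
import cv2,numpy as np
s=sense();print(s)
ims=[]
for c in("scene","top"):
    p,d=get_image(c);np.savez(f"pics/{c}0.npz",p=p,d=d);cv2.imwrite(f"pics/{c}0.png",p[:,:,::-1])
    print(c,camera_params(c))
    for n in("key_handle","key_tip","lock_case","groove_mid","holder_top","padlock_2","euro_cylinder_1","wood_block"):
        print(c,n,[(np.round(r["at"],4).tolist(),round(r["p"],2)) for r in pinpoint(c,n)][:5])
E
```

```text
pics
{'clock': 0.0, 'joint_pos': array([-1.34610110e+00,  2.21225505e-01,  1.52758725e+00, -6.48381399e-05,
        1.39466583e+00, -1.26099135e-01]), 'qd': array([ 1.37981147e-03,  2.37515396e-04,  4.83861733e-04,  7.14142491e-05,
        1.95352340e-03, -1.00306119e-03]), 'joint_efforts': array([-3.72629816e-03, -4.94620621e+01, -3.87381005e+01,  6.98558358e-02,
        5.68379543e-02, -1.45172858e-04]), 'tcp_pos': array([ 0.21465232, -0.58648293,  0.29115013]), 'orientation': array([-3.09153739e+00, -5.47895028e-01,  2.45968048e-04]), 'ft_force': array([ 0.65498403, -0.53758957,  0.63116489]), 'torque': array([-0.07199458,  0.03290573,  0.04053114]), 'gripper_width': 0.08684780634083367}
scene {'mtx': array([[476.49830902,   0.        , 318.35258861],
       [  0.        , 476.49830902, 185.64920046],
       [  0.        ,   0.        ,   1.        ]]), 'origin': array([-0.23630669,  0.84033512,  0.74188241]), 'rotation': array([ 0.51744331, -1.1872785 , -2.11631553])}
scene key_handle [([0.4154, 0.4841, 0.0726], 0.87), ([0.4849, 0.4839, 0.0678], 0.69), ([0.4612, 0.3689, 0.1112], 
[... 591 characters left out ...]
9.68795667],
       [  0.        , 506.37913819, 203.88250966],
       [  0.        ,   0.        ,   1.        ]]), 'origin': array([0.23974244, 0.1042107 , 1.6251546 ]), 'rotation': array([ 0.13400866, -0.14818232, -1.54449293])}
top key_handle [([0.4166, 0.4799, 0.0682], 0.5), ([0.4717, 0.3686, 0.113], 0.45), ([0.4905, 0.4807, 0.0662], 0.42)]
top key_tip []
top lock_case [([0.4638, -0.2481, 0.0003], 0.93)]
top groove_mid [([0.4692, -0.2473, 0.05], 0.79)]
top holder_top [([0.4566, 0.3697, 0.0827], 0.94)]
top padlock_2 [([0.4022, -0.0551, 0.0041], 0.63), ([0.4646, -0.2451, 0.0003], 0.29)]
top euro_cylinder_1 [([0.3924, 0.264, -0.0024], 0.57)]
top wood_block [([0.6525, 0.391, 0.0003], 0.62)]
```

View pics/scene0.png

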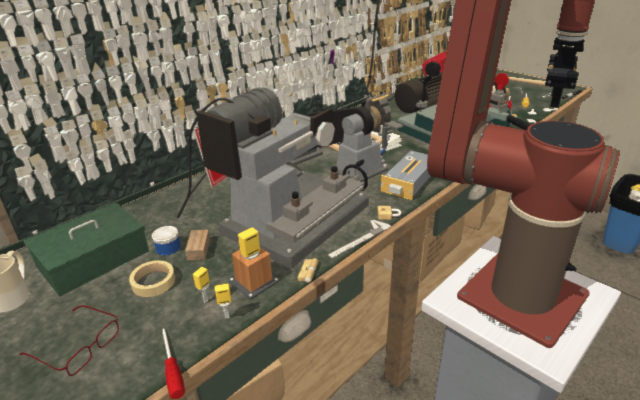

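View pics/top0.png

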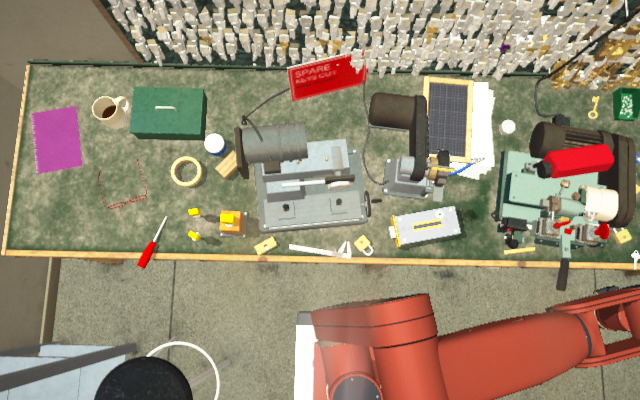

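The key is in the holder at scene (250,243) / top (231,222), with the smaller look-alikes beside it. The lock case is at top (426,227), its plate and bolt at the left (+y) end. Next I measure the poses from depth.

```bash
cat > h.py <<'E'
import numpy as np,cv2
from scipy.spatial.transform import Rotation as R
from plant import *
def cloud(c,d):
    P=camera_params(c);K=P["mtx"];v,u=np.mgrid[0:400,0:640]
    X=np.stack([(u-K[0,2])/K[0,0]*d,-(v-K[1,2])/K[1,1]*d,-d],-1)
    W=X@R.from_rotvec(P["rotation"]).as_matrix().T+P["origin"]; W[d==0]=np.nan
    return W
def rect(p):
    (c,s,a)=cv2.minAreaRect(p.astype(np.float32)*1000);return np.round(c,1),np.round(s,1),round(a,1)
E
python3 - <<'E'
from h import *
for c in("scene","top"):
    z=np.load(f"pics/{c}0.npz");p=z["p"];W=cloud(c,z["d"]);h=W[...,2];x=W[...,0];y=W[...,1]
    def band(name,cx,cy,r,lo,hi,col=None):
        m=(np.hypot(x-cx,y-cy)<r)&(h>lo)&(h<hi)
        if col is not None:m&=col
        q=W[m]
        if len(q)<8:print(c,name,len(q));return
        print(c,name,len(q),"rect",rect(q[:,:2]),"med",np.round(np.median(q,0),4),"zrng",np.round(np.percentile(q[:,2],[2,98]),4))
    yel=(p[...,0]>150)&(p[...,1]>110)&(p[...,2]<90)
    band("case top",.466,-.247,.13,.044,.056)
    band("handle",.463,.369,.06,.085,.16,yel)
    band("handle top",.463,.369,.06,.132,.145)
    band("holder top",.463,.369,.06,.073,.087)
    band("holder all",.463,.369,.06,.02,.16)
    band("foot",.463,.369,.07,.002,.012)
    hsv=cv2.cvtColor(p,cv2.COLOR_RGB2HSV)
    br=(hsv[...,1]>80)&(hsv[...,0]<35)
    band("brass on case",.466,-.247,.13,.03,.06,br)
    band("brass strips",.466,-.247,.06,.03,.06,br)
    u,v=((215,275),(215,305)) if c=="scene" else ((205,260),(195,250))
    a=p[v[0]:v[1],u[0]:u[1]]
    u,v=((370,440),(140,210)) if c=="scene" else ((380,470),(195,255))
    b=p[v[0]:v[1],u[0]:u[1]]
    cv2.imwrite(f"pics/{c}_crop.png",np.hstack([cv2.resize(i,(390,390),interpolation=cv2.INTER_CUBIC) for i in(a,b)])[:,:,::-1])
i=[cv2.imread(f"pics/{c}_crop.png") for c in("scene","top")]
cv2.imwrite("pics/crops.png",cv2.resize(np.vstack(i),(600,600)))
E
```

```text
scene case top 1000 rect (array([ 503.7, -231.6]), array([171.3, 209. ]), 14.7) med [ 0.4671 -0.2214  0.0495] zrng [0.0448 0.0542]
scene handle 430 rect (array([460.2, 371.7]), array([39.6, 26.9]), 89.3) med [0.4514 0.3766 0.1196] zrng [0.0878 0.1398]
scene handle top 158 rect (array([460.2, 370.4]), array([40.9, 26.4]), 87.9) med [0.4569 0.3725 0.1377] zrng [0.1324 0.1405]
scene holder top 371 rect (array([460.6, 369.9]), array([61.5, 63.6]), 89.0) med [0.4463 0.3821 0.0793] zrng [0.0737 0.0852]
scene holder all 1547 rect (array([461. , 370.3]), array([62.4, 67.2]), 89.9) med [0.4486 0.3812 0.0777] zrng [0.023  0.1388]
scene foot 410 rect (array([446.2, 380.3]), array([128. ,  77.4]), 56.3) med [0.4323 0.3976 0.0054] zrng [0.0022 0.0116]
scene brass on case 314 rect (array([ 458.7, -217.2]), array([101.4, 157.7]), 11.0) med [ 0.4543 -0.1504  0.0472] zrng [0.0311 0.0545]
scene brass strips 78 rect (array([ 465.9, -245.2]), array([ 26.5, 100.8]), 12.8) med [ 0.4668 -0.2444  0.0495] zrng [0.0461 0.0525]
top case top 1636 rect (array([ 504. , -228.5]), array([167.6, 216.7]), 12.7) med [
[... 213 characters left out ...]
array([39.5, 24.5]), 89.3) med [0.4644 0.3698 0.1391] zrng [0.1326 0.1444]
top holder top 221 rect (array([464.5, 368.9]), array([61. , 60.2]), 86.3) med [0.4524 0.3605 0.081 ] zrng [0.0745 0.0867]
top holder all 476 rect (array([464.9, 369.7]), array([61.4, 61.6]), 88.6) med [0.4563 0.3615 0.0827] zrng [0.0269 0.1438]
top foot 493 rect (array([462.3, 369.9]), array([135.2, 136.6]), 73.5) med [0.4483 0.3589 0.005 ] zrng [0.0021 0.0111]
top brass on case 205 rect (array([ 461.9, -218.3]), array([ 97., 152.]), 11.1) med [ 0.4655 -0.2121  0.0507] zrng [0.0337 0.0593]
top brass strips 119 rect (array([ 468.5, -245.9]), array([24.2, 95.3]), 11.4) med [ 0.469  -0.2465  0.0506] zrng [0.0438 0.059 ]
```

View pics/crops.png

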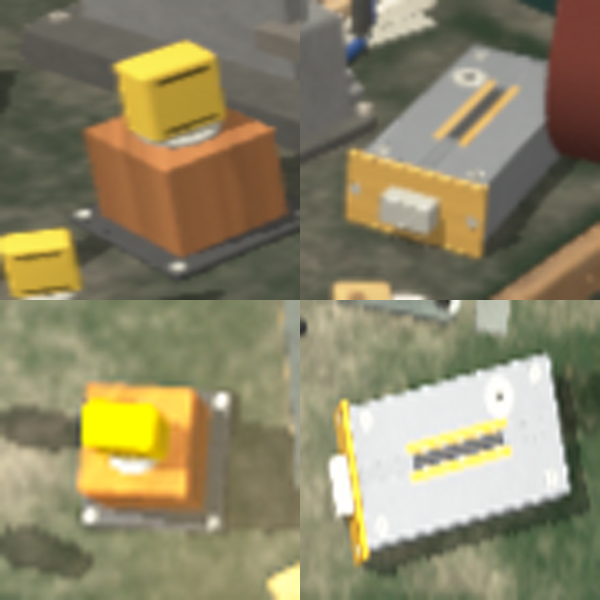

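The crops show the key handle's long side about along world y. The case lies rotated about 12°, with two brass strips flanking the groove. Next I refine the groove's yaw and centre from pixel rays on the z = 0.05 plane.

```bash
cat >> h.py <<'E'
def onplane(c,uv,z):
    P=camera_params(c);K=P["mtx"];uv=np.asarray(uv,float).reshape(-1,2)
    d=np.stack([(uv[:,0]-K[0,2])/K[0,0],-(uv[:,1]-K[1,2])/K[1,1],-np.ones(len(uv))],-1)@R.from_rotvec(P["rotation"]).as_matrix().T
    return P["origin"]+d*((z-P["origin"][2])/d[:,2])[:,None]
def proj(c,X):
    P=camera_params(c);K=P["mtx"];X=(np.atleast_2d(X)-P["origin"])@R.from_rotvec(P["rotation"]).as_matrix()
    return np.stack([K[0,0]*X[:,0]/-X[:,2]+K[0,2],K[1,1]*X[:,1]/X[:,2]+K[1,2]],-1)
E
python3 - <<'E'
from h import *
for c in("scene","top"):
    z=np.load(f"pics/{c}0.npz");p=z["p"]
    v,u=np.mgrid[0:400,0:640]
    G=onplane(c,np.stack([u.ravel(),v.ravel()],-1),.05).reshape(400,640,3)
    hsv=cv2.cvtColor(p,cv2.COLOR_RGB2HSV)
    m=(hsv[...,1]>90)&(hsv[...,0]>10)&(hsv[...,0]<35)&(hsv[...,2]>100)&(np.hypot(G[...,0]-.467,G[...,1]+.2455)<.062)
    n,l,st,ce=cv2.connectedComponentsWithStats(m.astype(np.uint8),connectivity=8)
    for i in range(1,n):
        if st[i,4]<10:continue
        q=G[l==i][:,:2];w=hsv[...,1][l==i].astype(float)
        e=np.linalg.eigh(np.cov(q.T))[1][:,1];e*=np.sign(e[1])
        print(c,"strip",len(q),q.mean(0).round(4),"yaw",np.degrees(np.arctan2(-e[0],e[1])).round(2),np.ptp(q@e).round(4))
    for q in regions_of(c,"lock_case")[:1]:
        mm=q["pixels"].astype(np.uint8);cs=max(cv2.findContours(mm,0,2)[0],key=cv2.contourArea)
        print(c,"reg",q["p"],mm.sum(),rect(G[mm>0][:,:2]))
    # case grey top edges
    for q in regions_of(c,"key_handle")[:4]:
        mm=q["pixels"];vv,uu=np.nonzero(mm);print(c,"keyreg",q["p"],uu.mean(),vv.mean(),mm.sum())
E
```

```text
scene strip 37 [ 0.4745 -0.243 ] yaw 11.89 0.0885
scene strip 39 [ 0.4565 -0.2451] yaw 11.1 0.0953
scene reg 0.97 1584 (array([ 447.1, -210.7]), array([122.4, 276. ]), 12.3)
scene keyreg 0.94 223.62005277044855 297.79947229551453 379
scene keyreg 0.78 249.45794392523365 243.2859813084112 535
scene keyreg 0.73 201.83333333333334 281.9270833333333 288
top strip 53 [ 0.4772 -0.2467] yaw 11.84 0.0935
top strip 46 [ 0.4598 -0.2474] yaw 11.81 0.0941
top reg 0.69 1830 (array([ 466.1, -232.2]), array([ 94. , 221.3]), 12.0)
top keyreg 0.6 227.40993788819875 218.88819875776397 161
top keyreg 0.53 194.11475409836066 211.91803278688525 61
```

```bash
python3 - <<'E'
from h import *
s=sense();M=R.from_rotvec(s["orientation"]).as_matrix();print(s["clock"]);print(M.round(3))
H={}
for c in("scene","top"):
    W=cloud(c,np.load(f"pics/{c}0.npz")["d"]).reshape(-1,3);W=W[np.isfinite(W[:,0])]
    print(c,"rows x=.30...56 step .02, cols y=.46..-.40 step -.04: max z mm")
    for a in np.arange(.30,.58,.04):
        print(round(a,2),[int(1000*W[(abs(W[:,0]-a-.02)<.02)&(abs(W[:,1]-b)<.02)][:,2].max(initial=0)) for b in np.arange(.48,-.42,-.04)])
E
```

```text
1.1
[[ 0.939  0.344 -0.   ]
 [ 0.344 -0.939  0.   ]
 [-0.    -0.    -1.   ]]
scene rows x=.30...56 step .02, cols y=.46..-.40 step -.04: max z mm
0.3 [0, 0, 0, 0, 0, 0, 0, 0, 0, 0, 0, 0, 0, 0, 0, 0, 0, 0, 0, 0, 0, 0, 0]
0.34 [4, 3, 3, 4, 5, 18, 12, 2, 4, 7, 6, 10, 8, 11, 12, 4, 3, 2, 4, 3, 4, 0, 0]
0.38 [90, 3, 8, 7, 7, 17, 20, 6, 7, 6, 6, 7, 17, 21, 19, 3, 55, 52, 50, 3, 1, 0, 0]
0.42 [88, 2, 140, 141, 79, 79, 79, 78, 79, 77, 75, 73, 3, 19, 2, 39, 56, 52, 53, 52, 52, 0, 0]
0.46 [89, 3, 140, 140, 1, 78, 106, 146, 119, 79, 118, 121, 121, 98, 93, 54, 55, 52, 53, 53, 52, 49, 0]
0.5 [2, 2, 7, 1, 0, 102, 179, 250, 250, 79, 252, 260, 116, 107, 112, 2, 2, 50, 164, 164, 51, 0, 0]
0.54 [2, 1, 2, 1, 346, 336, 321, 321, 250, 251, 285, 286, 285, 104, 0, 34, 171, 187, 215, 214, 3, 1, 0]
top rows x=.30...56 step .02, cols y=.46..-.40 step -.04: max z mm
0.3 [0, 0, 0, 0, 0, 0, 0, 0, 0, 0, 0, 0, 0, 0, 0, 0, 0, 0, 0, 0, 0, 0, 0]
0.34 [16, 13, 11, 10, 11, 23, 12, 11, 11, 14, 11, 16, 19, 15, 19, 8, 9, 10, 10, 11, 15, 9, 10]
0.38 [94, 10, 10, 9, 11, 22, 25, 12, 13, 15, 13, 14, 17, 27, 24, 12, 60, 57, 49, 9, 10, 9, 9]
0.42 [94, 14, 143, 145, 80, 75, 84, 83, 85, 81, 26, 14, 13, 24, 21, 49, 60, 58, 58, 60, 59, 56, 10]
0.46 [96, 11, 145, 146, 87, 84, 87, 149, 122, 87, 85, 127, 129, 95, 93, 63, 59, 61, 60, 59, 61, 56, 7]
0.5 [16, 12, 12, 11, 10, 85, 184, 247, 153, 86, 113, 151, 119, 113, 117, 13, 51, 56, 173, 169, 61, 9, 9]
0.54 [11, 10, 10, 9, 352, 323, 330, 327, 258, 256, 289, 292, 293, 110, 10, 24, 28, 164, 211, 216, 12, 8, 9]
```

play_rows(moves=[{"wz": 0.123},{"wz": 0.123},{"wz": 0.123},{"x": 16,"y": -36},{"x": 16,"y": -36},{"x": 16,"y": -36},{"x": 16,"y": -36},{"x": 16,"y": -36,"grip": -1}])

```text
schema error: expected keys wx, wy, wz, x, y, z, grip
```

play_rows(moves=[{"x": 8,"y": -38},{"x": 8,"y": -38},{"x": 8,"y": -38},{"x": 8,"y": -38},{"x": 7,"y": -38},{"x": 5,"y": -38},{"x": 5,"y": -38},{"x": 0,"y": -38}])

```text
schema error: expected keys wx, wy, wz, x, y, z, grip
```

play_rows(moves=[{"x": 0,"y": -38},{"x": 0,"y": -38},{"x": 0,"y": -38},{"x": 0,"y": -38},{"x": 0,"y": -38},{"x": 4,"y": -38},{"x": 8,"y": -38},{"x": 12,"y": -38}])

```text
schema error: expected keys wx, wy, wz, x, y, z, grip
```

All keys are needed in each row.

play_rows(moves=[{"wx": 0,"wy": 0,"wz": 0.123,"x": 0,"y": 0,"z": 0,"grip": -1},{"wx": 0,"wy": 0,"wz": 0.123,"x": 0,"y": 0,"z": 0,"grip": -1},{"wx": 0,"wy": 0,"wz": 0.123,"x": 0,"y": 0,"z": 0,"grip": -1},{"wx": 0,"wy": 0,"wz": 0,"x": 16,"y": -36,"z": 0,"grip": -1},{"wx": 0,"wy": 0,"wz": 0,"x": 16,"y": -36,"z": 0,"grip": -1},{"wx": 0,"wy": 0,"wz": 0,"x": 16,"y": -36,"z": 0,"grip": -1},{"wx": 0,"wy": 0,"wz": 0,"x": 16,"y": -36,"z": 0,"grip": -1},{"wx": 0,"wy": 0,"wz": 0,"x": 16,"y": -36,"z": 0,"grip": -1}])

```text
clock: 1.77
tcp_pos: [0.2984, -0.4068, 0.2922]
orientation: [3.141, -0.03, 0.0]
ft_force: [0.8, -0.1, -0.4]
gripper_width: 0.0871
```

play_rows(moves=[{"wx": 0,"wy": 0,"wz": 0,"x": 8,"y": -38,"z": 0,"grip": -1},{"wx": 0,"wy": 0,"wz": 0,"x": 8,"y": -38,"z": 0,"grip": -1},{"wx": 0,"wy": 0,"wz": 0,"x": 8,"y": -38,"z": 0,"grip": -1},{"wx": 0,"wy": 0,"wz": 0,"x": 8,"y": -38,"z": 0,"grip": -1},{"wx": 0,"wy": 0,"wz": 0,"x": 7,"y": -38,"z": 0,"grip": -1},{"wx": 0,"wy": 0,"wz": 0,"x": 5,"y": -38,"z": 0,"grip": -1},{"wx": 0,"wy": 0,"wz": 0,"x": 5,"y": -38,"z": 0,"grip": -1},{"wx": 0,"wy": 0,"wz": 0,"x": 0,"y": -38,"z": 0,"grip": -1}])

```text
clock: 2.43
tcp_pos: [0.3527, -0.1037, 0.2926]
orientation: [3.141, -0.029, 0.002]
ft_force: [0.4, 0.8, 0.6]
gripper_width: 0.0869
```

play_rows(moves=[{"wx": 0,"wy": 0,"wz": 0,"x": 0,"y": -38,"z": 0,"grip": -1},{"wx": 0,"wy": 0,"wz": 0,"x": 0,"y": -38,"z": 0,"grip": -1},{"wx": 0,"wy": 0,"wz": 0,"x": 0,"y": -38,"z": 0,"grip": -1},{"wx": 0,"wy": 0,"wz": 0,"x": 0,"y": -38,"z": 0,"grip": -1},{"wx": 0,"wy": 0,"wz": 0,"x": 2,"y": -38,"z": 0,"grip": -1},{"wx": 0,"wy": 0,"wz": 0,"x": 4,"y": -38,"z": 0,"grip": -1},{"wx": 0,"wy": 0,"wz": 0,"x": 4,"y": -38,"z": 0,"grip": -1},{"wx": 0,"wy": 0,"wz": 0,"x": 5,"y": -38,"z": 0,"grip": -1}])

```text
clock: 3.1
tcp_pos: [0.3727, 0.2005, 0.2927]
orientation: [-3.141, 0.028, -0.002]
ft_force: [1.0, -0.9, 0.7]
gripper_width: 0.0872
```

play_rows(moves=[{"wx": 0,"wy": 0,"wz": 0,"x": 13,"y": -28,"z": 0,"grip": -1},{"wx": 0,"wy": 0,"wz": 0,"x": 13,"y": -28,"z": 0,"grip": -1},{"wx": 0,"wy": 0,"wz": 0,"x": 13,"y": -28,"z": 0,"grip": -1},{"wx": 0,"wy": 0,"wz": 0,"x": 13,"y": -28,"z": 0,"grip": -1},{"wx": 0,"wy": 0,"wz": 0,"x": 13,"y": -28,"z": 0,"grip": -1},{"wx": 0,"wy": 0,"wz": 0,"x": 13,"y": -28,"z": 0,"grip": -1},{"wx": 0,"wy": 0,"wz": 0,"x": 8,"y": -2,"z": 0,"grip": -1},{"wx": 0,"wy": 0,"wz": 0,"x": 0,"y": 0,"z": 0,"grip": -1}])

```text
clock: 3.77
tcp_pos: [0.463, 0.3676, 0.2917]
orientation: [3.141, -0.026, -0.0]
ft_force: [-0.3, -0.7, -0.6]
gripper_width: 0.087
```

play_rows(moves=[{"wx": 0,"wy": 0,"wz": 0,"x": 0,"y": -2.5,"z": 30,"grip": -1},{"wx": 0,"wy": 0,"wz": 0,"x": 0,"y": 0,"z": 30,"grip": -1},{"wx": 0,"wy": 0,"wz": 0,"x": 0,"y": 0,"z": 30,"grip": -1},{"wx": 0,"wy": 0,"wz": 0,"x": 0,"y": 0,"z": 20,"grip": -1},{"wx": 0,"wy": 0,"wz": 0,"x": 0,"y": 0,"z": 8,"grip": -1},{"wx": 0,"wy": 0,"wz": 0,"x": 0,"y": 0,"z": 5,"grip": -1},{"wx": 0,"wy": 0,"wz": 0,"x": 0,"y": 0,"z": 0,"grip": -1},{"wx": 0,"wy": 0,"wz": 0,"x": 0,"y": 0,"z": 0,"grip": -1}], newtons=35)

```text
clock: 4.43
tcp_pos: [0.463, 0.3693, 0.1709]
orientation: [-3.14, 0.029, -0.003]
ft_force: [0.2, 0.2, 0.4]
gripper_width: 0.0869
```

play_rows(moves=[{"wx": 0,"wy": 0,"wz": 0,"x": 0,"y": 0,"z": 0,"grip": 1},{"wx": 0,"wy": 0,"wz": 0,"x": 0,"y": 0,"z": 0,"grip": 1},{"wx": 0,"wy": 0,"wz": 0,"x": 0,"y": 0,"z": 0,"grip": 1},{"wx": 0,"wy": 0,"wz": 0,"x": 0,"y": 0,"z": 0,"grip": 1},{"wx": 0,"wy": 0,"wz": 0,"x": 0,"y": 0,"z": 0,"grip": 1},{"wx": 0,"wy": 0,"wz": 0,"x": 0,"y": 0,"z": 0,"grip": 1},{"wx": 0,"wy": 0,"wz": 0,"x": 0,"y": 0,"z": 0,"grip": 1},{"wx": 0,"wy": 0,"wz": 0,"x": 0,"y": 0,"z": 0,"grip": 1}], newtons=35)

```text
clock: 5.1
tcp_pos: [0.4622, 0.3692, 0.1692]
orientation: [3.141, -0.029, -0.0]
ft_force: [0.9, 0.1, 0.2]
gripper_width: 0.0416
```

play_rows(moves=[{"wx": 0,"wy": 0,"wz": 0,"x": 0,"y": 0,"z": -8,"grip": 1},{"wx": 0,"wy": 0,"wz": 0,"x": 0,"y": 0,"z": -15,"grip": 1},{"wx": 0,"wy": 0,"wz": 0,"x": 0,"y": 0,"z": -25,"grip": 1},{"wx": 0,"wy": 0,"wz": 0,"x": 0,"y": 0,"z": -30,"grip": 1},{"wx": 0,"wy": 0,"wz": 0,"x": 0,"y": 0,"z": -30,"grip": 1},{"wx": 0,"wy": 0,"wz": 0,"x": 0,"y": 0,"z": -12,"grip": 1},{"wx": 0,"wy": 0,"wz": 0,"x": 0,"y": 0,"z": 0,"grip": 1},{"wx": 0,"wy": 0,"wz": 0,"x": 0,"y": 0,"z": 0,"grip": 1}])

```text
clock: 5.77
tcp_pos: [0.4622, 0.3692, 0.2891]
orientation: [-3.141, 0.028, -0.001]
ft_force: [-0.3, 0.2, -2.7]
gripper_width: 0.0401
```

```bash
python3 - <<'E'
from h import *
s=sense();print(s["tcp_pos"],s["orientation"],s["ft_force"],s["gripper_width"],s["clock"])
p,d=get_image("scene");np.savez("pics/scene1.npz",p=p,d=d)
t=proj("scene",s["tcp_pos"]+[0,0,-.1]);print(t)
u,v=t[0].astype(int);cv2.imwrite("pics/s1.png",cv2.resize(p[max(v-75,0):v+75,max(u-75,0):u+75],(600,600),interpolation=cv2.INTER_CUBIC)[:,:,::-1])
for n in("key_tip","key_handle"):print(n,[(r["at"].round(4) if hasattr(r["at"],"round") else r["at"],r["p"]) for r in pinpoint("scene",n)])
# fine height map near case
W=cloud("top",np.load("pics/top0.npz")["d"]).reshape(-1,3)
W2=cloud("scene",np.load("pics/scene0.npz")["d"]).reshape(-1,3);W=np.vstack([W,W2])
for a in np.arange(.47,.57,.01):print(round(a,2),[int(1000*W[(abs(W[:,0]-a)<.006)&(abs(W[:,1]-b)<.012)][:,2].max(initial=0)) for b in np.arange(-.12,-.40,-.02)])
E
```

```text
[0.46223667 0.36922116 0.28912055] [-3.14115083e+00  2.84851761e-02 -9.47740467e-04] [-0.33483553  0.17926481 -2.69530887] 0.040137414590054814 5.7667
[[245.08650987 211.88872922]]
key_tip [([0.414, 0.4772, -0.0], 0.61), ([0.4882, 0.4808, -0.0027], 0.58), ([0.4636, 0.3661, 0.137], 0.55)]
key_handle [([0.4151, 0.4823, 0.0692], 0.68), ([0.4601, 0.3715, 0.2296], 0.66), ([0.4874, 0.4838, 0.0651], 0.59)]
0.47 [6, 58, 58, 56, 61, 58, 54, 56, 59, 57, 59, 55, 7, 7, 7]
0.48 [6, 63, 54, 57, 59, 60, 56, 59, 57, 56, 61, 58, 7, 5, 4]
0.49 [8, 60, 58, 58, 55, 60, 57, 56, 59, 59, 61, 59, 6, 8, 7]
0.5 [10, 60, 54, 59, 58, 58, 57, 55, 59, 59, 58, 61, 7, 8, 7]
0.51 [6, 5, 5, 6, 54, 54, 58, 56, 57, 58, 59, 59, 9, 8, 6]
0.52 [7, 7, 6, 9, 7, 11, 173, 165, 58, 58, 57, 55, 9, 6, 5]
0.53 [7, 13, 8, 13, 9, 7, 169, 168, 10, 52, 57, 53, 8, 7, 6]
0.54 [13, 11, 9, 10, 152, 152, 173, 170, 157, 3, 9, 8, 8, 9, 9]
0.55 [7, 11, 10, 10, 7, 163, 169, 170, 161, 4, 5, 9, 5, 8, 5]
0.56 [7, 12, 13, 12, 16, 164, 178, 184, 154, 3, 5, 12, 8, 8, 7]
```

View pics/s1.png

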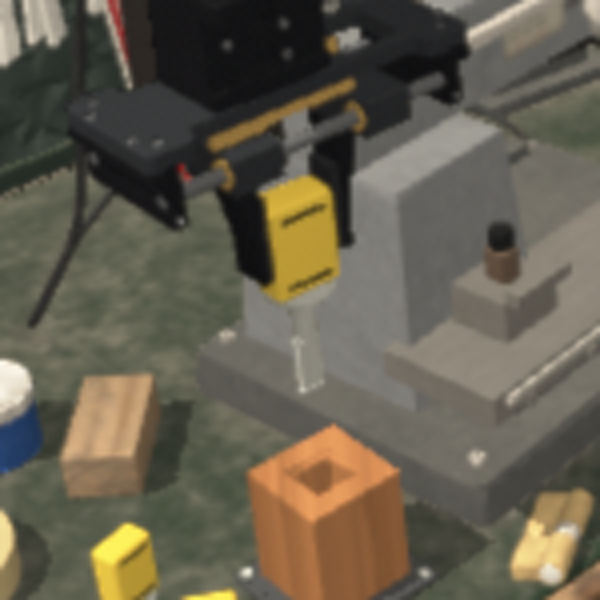

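The key hangs upright in the gripper at about (300,290) in the crop and the empty bore shows below it. I now carry it round the machine's front.

play_rows(moves=[{"wx": 0,"wy": 0,"wz": 0,"x": -12,"y": 8,"z": 0,"grip": 1},{"wx": 0,"wy": 0,"wz": 0,"x": -15,"y": 15,"z": 0,"grip": 1},{"wx": 0,"wy": 0,"wz": 0,"x": -15,"y": 20,"z": 0,"grip": 1},{"wx": 0,"wy": 0,"wz": 0,"x": -15,"y": 24,"z": 0,"grip": 1},{"wx": 0,"wy": 0,"wz": 0,"x": -13,"y": 26,"z": 0,"grip": 1},{"wx": 0,"wy": 0,"wz": 0,"x": -10,"y": 28,"z": 0,"grip": 1},{"wx": 0,"wy": 0,"wz": 0,"x": -8,"y": 32,"z": 0,"grip": 1},{"wx": 0,"wy": 0,"wz": 0,"x": -4,"y": 35,"z": 0,"grip": 1}])

```text
clock: 6.58
tcp_pos: [0.3648, 0.182, 0.2871]
orientation: [3.141, -0.026, -0.005]
ft_force: [1.3, 0.3, -1.3]
gripper_width: 0.0401
```

play_rows(moves=[{"wx": 0,"wy": 0,"wz": 0,"x": -2,"y": 36,"z": 0,"grip": 1},{"wx": 0,"wy": 0,"wz": 0,"x": -1,"y": 36,"z": 0,"grip": 1},{"wx": 0,"wy": 0,"wz": 0,"x": 0,"y": 36,"z": 0,"grip": 1},{"wx": 0,"wy": 0,"wz": 0,"x": 0,"y": 36,"z": 0,"grip": 1},{"wx": 0,"wy": 0,"wz": 0,"x": 0,"y": 36,"z": 0,"grip": 1},{"wx": 0,"wy": 0,"wz": 0,"x": 0,"y": 36,"z": 0,"grip": 1},{"wx": 0,"wy": 0,"wz": 0,"x": 0,"y": 36,"z": 0,"grip": 1},{"wx": 0,"wy": 0,"wz": 0,"x": 0,"y": 34,"z": 0,"grip": 1}])

```text
clock: 7.25
tcp_pos: [0.3575, -0.1045, 0.2877]
orientation: [-3.14, 0.029, 0.003]
ft_force: [1.9, -0.3, -1.5]
gripper_width: 0.0398
```

play_rows(moves=[{"wx": 0,"wy": 0,"wz": 0,"x": 10,"y": 27,"z": 0,"grip": 1},{"wx": 0,"wy": 0,"wz": 0,"x": 18,"y": 27,"z": 0,"grip": 1},{"wx": 0,"wy": 0,"wz": 0,"x": 22,"y": 25,"z": 0,"grip": 1},{"wx": 0,"wy": 0,"wz": 0,"x": 22,"y": 22,"z": 0,"grip": 1},{"wx": 0,"wy": 0,"wz": 0,"x": 20,"y": 20,"z": 0,"grip": 1},{"wx": 0,"wy": 0,"wz": 0,"x": 15,"y": 15,"z": 0,"grip": 1},{"wx": 0,"wy": 0,"wz": -0.113,"x": 0,"y": 0,"z": 0,"grip": 1},{"wx": 0,"wy": 0,"wz": -0.113,"x": 0,"y": 0,"z": 0,"grip": 1}])

```text
clock: 7.92
tcp_pos: [0.4629, -0.2414, 0.2865]
orientation: [-3.121, -0.332, 0.005]
ft_force: [-0.1, -0.5, -1.4]
gripper_width: 0.0399
```

play_rows(moves=[{"wx": 0,"wy": 0,"wz": 0,"x": 0,"y": 0,"z": 15,"grip": 1},{"wx": 0,"wy": 0,"wz": 0,"x": 0,"y": 0,"z": 20,"grip": 1},{"wx": 0,"wy": 0,"wz": 0,"x": 0,"y": 0,"z": 20,"grip": 1},{"wx": 0,"wy": 0,"wz": 0,"x": 0,"y": 0,"z": 10,"grip": 1},{"wx": 0,"wy": 0,"wz": 0,"x": 0,"y": 0,"z": 0,"grip": 1},{"wx": 0,"wy": 0,"wz": 0,"x": 0,"y": 0,"z": 0,"grip": 1},{"wx": 0,"wy": 0,"wz": 0,"x": 0,"y": 0,"z": 0,"grip": 1},{"wx": 0,"wy": 0,"wz": 0,"x": 0,"y": 0,"z": 0,"grip": 1}])

```text
clock: 8.58
tcp_pos: [0.4638, -0.2414, 0.2256]
orientation: [3.123, 0.326, 0.003]
ft_force: [0.0, -1.0, -0.2]
gripper_width: 0.04
```

```bash
python3 - <<'E'
from h import *
s=sense();M=R.from_rotvec(s["orientation"]).as_matrix();print(s["tcp_pos"],"yaw",np.degrees(np.arctan2(M[1,0],M[0,0])),M[:,2],s["ft_force"],s["clock"])
ims=[]
for c in("scene","top"):
    p,d=get_image(c);np.savez(f"pics/{c}2.npz",p=p,d=d)
    t=proj(c,s["tcp_pos"]+[0,0,-.13]);u,v=t[0].astype(int);print(c,t,"tip proj",proj(c,s["tcp_pos"]+M[:,2]*.1532))
    q=p[v-40:v+40,u-40:u+40];ims.append(cv2.resize(q,(400,400),interpolation=cv2.INTER_CUBIC));print("crop origin",u-40,v-40,"x5")
    for n in("key_tip","key_handle"):print(n,[(np.round(r["at"],4),round(r["p"],2)) for r in pinpoint(c,n)])
cv2.imwrite("pics/a2.png",np.hstack(ims)[:,:,::-1])
E
```

```text
[ 0.46377797 -0.24135645  0.22559096] yaw 11.9032891508917 [ 0.00179209 -0.0013003  -0.99999755] [ 0.04435241 -1.04724228 -0.22512331] 8.5833
scene [[411.82403669 152.7473691 ]] tip proj [[411.19867137 159.63822128]]
crop origin 371 112 x5
key_tip [(array([0.4873, 0.4796, 0.0032]), 0.61), (array([ 0.4161,  0.4789, -0.0021]), 0.55), (array([ 0.4653, -0.2457,  0.0753]), 0.43)]
key_handle [(array([ 0.4601, -0.2392,  0.1655]), 0.79), (array([0.4897, 0.484 , 0.0637]), 0.65), (array([0.4169, 0.4815, 0.0698]), 0.6)]
top [[428.78559404 223.96791187]] tip proj [[427.18048915 224.92991241]]
crop origin 388 183 x5
key_tip []
key_handle [(array([0.6538, 0.3911, 0.0015]), 0.62), (array([0.4165, 0.478 , 0.0668]), 0.51), (array([0.4876, 0.4804, 0.0685]), 0.5)]
```

View pics/a2.png

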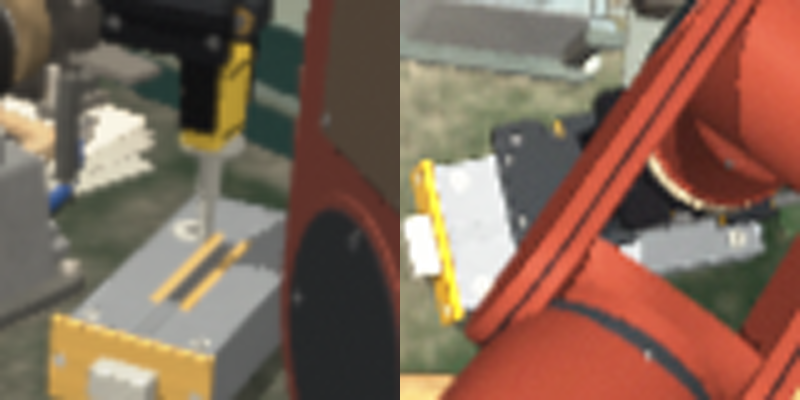

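```bash
python3 - <<'E'
from h import *
s=sense();t=s["tcp_pos"]
for k,cen in((2,t),(1,np.array([.4622,.3692,.2891]))):
    W=cloud("scene",np.load(f"pics/scene{k}.npz")["d"]);q=W
    C=camera_params("scene")["origin"];dr=C[:2]-cen[:2];dr/=np.linalg.norm(dr);la=np.array([-dr[1],dr[0]])
    la*=np.sign(la[0])
    rel=W[...,:2]-cen[:2];z=W[...,2]-cen[2]
    for lo,hi,n,r in((-.150,-.122,"blade",.02),(-.119,-.093,"shank",.02),(-.085,-.03,"handle",.03)):
        m=(abs(rel@la)<r)&(abs(rel@dr)<.03)&(z>lo)&(z<hi)
        # row-wise midpoints of the lateral extent
        L=[];D=[]
        for v in np.unique(np.nonzero(m)[0]):
            uu=np.nonzero(m[v])[0];L.append((rel@la)[v,uu][[0,-1]].mean());D.append(np.median((rel@dr)[v,uu]))
        print(k,n,m.sum(),"lat mm",np.round(1000*np.mean(L),1),"toward cam mm",np.round(1000*np.mean(D),1),"la",la.round(3))
    m=(abs(rel@la)<.05)&(abs(rel@dr)<.05)
E
```

```text
2 blade 26 lat mm -0.5 toward cam mm 2.9 la [0.84  0.543]
2 shank 33 lat mm 0.4 toward cam mm 4.4 la [0.84  0.543]
2 handle 201 lat mm -3.9 toward cam mm 10.4 la [0.84  0.543]
1 blade 71 lat mm -0.2 toward cam mm 3.1 la [0.559 0.829]
1 shank 57 lat mm 0.4 toward cam mm 6.5 la [0.559 0.829]
1 handle 672 lat mm -1.4 toward cam mm 9.7 la [0.559 0.829]
```

play_rows(moves=[{"wx": 0,"wy": 0,"wz": 0,"x": 1.3,"y": 8,"z": 0,"grip": 1},{"wx": 0,"wy": 0,"wz": 0,"x": 0,"y": 14,"z": 0,"grip": 1},{"wx": 0,"wy": 0,"wz": 0,"x": 0,"y": 13.5,"z": 0,"grip": 1},{"wx": 0,"wy": 0,"wz": 0,"x": 0,"y": 0,"z": 6,"grip": 1},{"wx": 0,"wy": 0,"wz": 0,"x": 0,"y": 0,"z": 7,"grip": 1},{"wx": 0,"wy": 0,"wz": 0,"x": 0,"y": 0,"z": 4,"grip": 1},{"wx": 0,"wy": 0,"wz": 0,"x": 0,"y": 0,"z": 0,"grip": 1},{"wx": 0,"wy": 0,"wz": 0,"x": 0,"y": 0,"z": 0,"grip": 1}], newtons=45)

```text
clock: 9.55
tcp_pos: [0.4712, -0.2748, 0.2063]
orientation: [-3.123, -0.326, 0.002]
ft_force: [0.2, 0.2, -2.0]
gripper_width: 0.0398
```

```bash
cat >> h.py <<'E'
def avg(n=6):
    A=[];c=0
    for _ in range(n):
        get_image("scene");s=sense();A.append(np.r_[s["ft_force"],s["torque"],s["tcp_pos"]])
    A=np.array(A);M=R.from_rotvec(s["orientation"]).as_matrix();m=A.mean(0)
    g=np.array([.467,-.2455,.047]);ty=np.array([-np.sin(np.radians(11.9)),np.cos(np.radians(11.9)),0]);tx=np.array([ty[1],-ty[0],0])
    print("t",round(s["clock"],2),"F case xyz",np.round([m[:3]@tx,m[:3]@ty,m[2]],2),"sd",A[:,:3].std(0).round(2),"T",m[3:6].round(3))
    d=m[6:]-g;print("tcp",m[6:].round(4),"rel groove mm x,y",np.round([1e3*d@tx,1e3*d@ty],1),"tip z nominal",round(1e3*(m[8]-.1532),1),"w",round(s["gripper_width"],4),"zax",M[:,2].round(4))
E
python3 -c "
from h import *
avg()
p,d=get_image('scene');np.savez('pics/scene3.npz',p=p,d=d)
t=proj('scene',sense()['tcp_pos']+[0,0,-.15]);u,v=t[0].astype(int);print(u-40,v-40)
cv2.imwrite('pics/a3.png',cv2.resize(p[v-40:v+40,u-40:u+40],(560,560),interpolation=cv2.INTER_CUBIC)[:,:,::-1])"
```

```text
t 9.85 F case xyz [ 0.2   0.24 -1.49] sd [0.4  0.61 0.42] T [ 0.019  0.006 -0.033]
tcp [ 0.4718 -0.2752  0.2074] rel groove mm x,y [ -1.4 -30. ] tip z nominal 54.2 w 0.0402 zax [ 6.e-04 -5.e-04 -1.e+00]
375 119
```

View pics/a3.png

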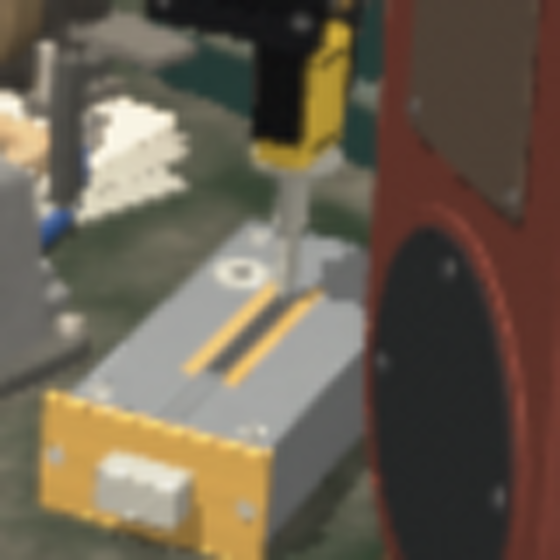

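play_rows(moves=[{"wx": 0,"wy": 0,"wz": 0,"x": 0,"y": 0,"z": 2,"grip": 1},{"wx": 0,"wy": 0,"wz": 0,"x": 0,"y": 0,"z": 2,"grip": 1},{"wx": 0,"wy": 0,"wz": 0,"x": 0,"y": 0,"z": 1.5,"grip": 1},{"wx": 0,"wy": 0,"wz": 0,"x": 0,"y": 0,"z": 0,"grip": 1},{"wx": 0,"wy": 0,"wz": 0,"x": 0,"y": 0,"z": 0,"grip": 1},{"wx": 0,"wy": 0,"wz": 0,"x": 0,"y": 0,"z": 0,"grip": 1},{"wx": 0,"wy": 0,"wz": 0,"x": 0,"y": 0,"z": 0,"grip": 1},{"wx": 0,"wy": 0,"wz": 0,"x": 0,"y": 0,"z": 0,"grip": 1}])

```text
clock: 10.57
tcp_pos: [0.4718, -0.2754, 0.2018]
orientation: [3.125, 0.326, 0.0]
ft_force: [-0.4, 0.2, -1.5]
gripper_width: 0.04
```

```bash
python3 -c "
from h import *
avg(8)"
```

```text
t 10.97 F case xyz [-0.31  0.22 -1.59] sd [0.34 0.58 0.63] T [-0.001  0.018  0.006]
tcp [ 0.4717 -0.2754  0.2018] rel groove mm x,y [ -1.5 -30.2] tip z nominal 48.6 w 0.0396 zax [-0. -0. -1.]
```

play_rows(moves=[{"wx": 0,"wy": 0,"wz": 0,"x": 0,"y": 0,"z": 1,"grip": 1},{"wx": 0,"wy": 0,"wz": 0,"x": 0,"y": 0,"z": 1.5,"grip": 1},{"wx": 0,"wy": 0,"wz": 0,"x": 0,"y": 0,"z": 1.5,"grip": 1},{"wx": 0,"wy": 0,"wz": 0,"x": 0,"y": 0,"z": 1.5,"grip": 1},{"wx": 0,"wy": 0,"wz": 0,"x": 0,"y": 0,"z": 1.5,"grip": 1},{"wx": 0,"wy": 0,"wz": 0,"x": 0,"y": 0,"z": 0,"grip": 1},{"wx": 0,"wy": 0,"wz": 0,"x": 0,"y": 0,"z": 0,"grip": 1},{"wx": 0,"wy": 0,"wz": 0,"x": 0,"y": 0,"z": 0,"grip": 1}])

```text
clock: 11.63
tcp_pos: [0.4718, -0.2755, 0.1949]
orientation: [3.124, 0.326, 0.0]
ft_force: [0.2, -0.1, 1.1]
gripper_width: 0.0397
```

```bash
python3 -c "
from h import *
avg(8)"
```

```text
t 12.03 F case xyz [0.19 0.02 1.12] sd [0.39 0.35 0.56] T [-0.041 -0.036  0.   ]
tcp [ 0.4718 -0.2754  0.1949] rel groove mm x,y [ -1.5 -30.3] tip z nominal 41.7 w 0.0403 zax [ 3.e-04 -2.e-04 -1.e+00]
```

play_rows(moves=[{"wx": 0,"wy": 0,"wz": 0,"x": 0,"y": -1.5,"z": 0,"grip": 1},{"wx": 0,"wy": 0,"wz": 0,"x": 0,"y": -1.5,"z": 0,"grip": 1},{"wx": 0,"wy": 0,"wz": 0,"x": 0,"y": -1.5,"z": 0,"grip": 1},{"wx": 0,"wy": 0,"wz": 0,"x": 0,"y": -1.5,"z": 0,"grip": 1},{"wx": 0,"wy": 0,"wz": 0,"x": 0,"y": -1.5,"z": 0,"grip": 1},{"wx": 0,"wy": 0,"wz": 0,"x": 0,"y": -1.5,"z": 0,"grip": 1},{"wx": 0,"wy": 0,"wz": 0,"x": 0,"y": 0,"z": 0,"grip": 1},{"wx": 0,"wy": 0,"wz": 0,"x": 0,"y": 0,"z": 0,"grip": 1}])

```text
clock: 12.7
tcp_pos: [0.4699, -0.2672, 0.1948]
orientation: [3.123, 0.326, 0.0]
ft_force: [0.7, -4.5, -3.0]
gripper_width: 0.0398
```

```bash
python3 -c "
from h import *
avg(5)"
```

```text
t 12.95 F case xyz [-0.6  -4.94 -3.85] sd [0.53 0.37 0.47] T [-1.337 -0.209  0.013]
tcp [ 0.4699 -0.2671  0.1948] rel groove mm x,y [ -1.6 -21.8] tip z nominal 41.6 w 0.0401 zax [ 3.e-04 -1.e-03 -1.e+00]
```

The blade dropped and was caught at the pocket's wall, with Fy at −4.9 N. I back off slightly and press down.

play_rows(moves=[{"wx": 0,"wy": 0,"wz": 0,"x": 0,"y": 1.5,"z": 0,"grip": 1},{"wx": 0,"wy": 0,"wz": 0,"x": 0,"y": 1.5,"z": 0,"grip": 1},{"wx": 0,"wy": 0,"wz": 0,"x": 0,"y": 0,"z": 2,"grip": 1},{"wx": 0,"wy": 0,"wz": 0,"x": 0,"y": 0,"z": 2,"grip": 1},{"wx": 0,"wy": 0,"wz": 0,"x": 0,"y": 0,"z": 2,"grip": 1},{"wx": 0,"wy": 0,"wz": 0,"x": 0,"y": 0,"z": 2,"grip": 1},{"wx": 0,"wy": 0,"wz": 0,"x": 0,"y": 0,"z": 2,"grip": 1},{"wx": 0,"wy": 0,"wz": 0,"x": 0,"y": 0,"z": 0,"grip": 1}])

```text
clock: 13.62
tcp_pos: [0.4704, -0.2692, 0.1844]
orientation: [-3.124, -0.326, 0.0]
ft_force: [0.3, 1.7, 0.1]
gripper_width: 0.0398
```

```bash
python3 -c "
from h import *
avg(6)
p,d=get_image('scene');np.savez('pics/scene4.npz',p=p,d=d)
q=np.load('pics/scene3.npz')['p']
f=lambda a:cv2.resize(a[160:205,372:422],(400,360),interpolation=cv2.INTER_CUBIC)
cv2.imwrite('pics/a4.png',np.hstack([f(q),f(p)])[:,:,::-1])"
```

```text
t 13.92 F case xyz [-0.09  1.1   0.66] sd [0.43 0.43 0.41] T [0.333 0.022 0.029]
tcp [ 0.4705 -0.2693  0.1848] rel groove mm x,y [ -1.5 -24. ] tip z nominal 31.6 w 0.0401 zax [-0.e+00  2.e-04 -1.e+00]
```

View pics/a4.png

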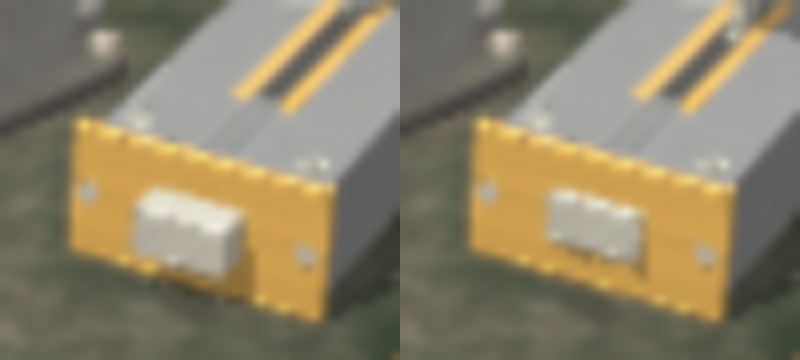

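The bolt has clearly drawn in: compare the left (before) and right (after) halves at (190,230) and (595,225). I press 4 mm further to be sure of full depth, then withdraw.

play_rows(moves=[{"wx": 0,"wy": 0,"wz": 0,"x": 0,"y": -0.7,"z": 1,"grip": 1},{"wx": 0,"wy": 0,"wz": 0,"x": 0,"y": 0,"z": 1,"grip": 1},{"wx": 0,"wy": 0,"wz": 0,"x": 0,"y": 0,"z": 1,"grip": 1},{"wx": 0,"wy": 0,"wz": 0,"x": 0,"y": 0,"z": 1,"grip": 1},{"wx": 0,"wy": 0,"wz": 0,"x": 0,"y": 0,"z": 0,"grip": 1},{"wx": 0,"wy": 0,"wz": 0,"x": 0,"y": 0,"z": 0,"grip": 1},{"wx": 0,"wy": 0,"wz": 0,"x": 0,"y": 0,"z": 0,"grip": 1},{"wx": 0,"wy": 0,"wz": 0,"x": 0,"y": 0,"z": 0,"grip": 1}])

```text
clock: 14.63
tcp_pos: [0.4704, -0.269, 0.1809]
orientation: [3.124, 0.326, 0.0]
ft_force: [0.1, -0.3, 1.9]
gripper_width: 0.0399
```

```bash
python3 -c "
from h import *
avg(8)
p,d=get_image('scene')
for k,a in((3,np.load('pics/scene3.npz')['p']),(4,np.load('pics/scene4.npz')['p']),(5,p)):
    hsv=cv2.cvtColor(a,cv2.COLOR_RGB2HSV)[182:197,386:404]
    m=hsv[...,1]<90;v,u=np.nonzero(m);print(k,m.sum(),u.mean().round(2),v.mean().round(2))"
```

```text
t 15.03 F case xyz [ 0.23 -1.2   1.26] sd [0.41 0.64 0.55] T [-0.181 -0.125  0.007]
tcp [ 0.4704 -0.2689  0.1809] rel groove mm x,y [ -1.5 -23.6] tip z nominal 27.7 w 0.0399 zax [ 2.e-04 -2.e-04 -1.e+00]
3 136 8.21 7.74
4 102 8.49 7.27
5 103 8.5 7.29
```

Pressing further raised only the spring force and left the bolt unchanged, so the release is fully down. I withdraw and carry the key back.

play_rows(moves=[{"wx": 0,"wy": 0,"wz": 0,"x": 0,"y": 0.4,"z": -4,"grip": 1},{"wx": 0,"wy": 0,"wz": 0,"x": 0,"y": 0,"z": -10,"grip": 1},{"wx": 0,"wy": 0,"wz": 0,"x": 0,"y": 0,"z": -20,"grip": 1},{"wx": 0,"wy": 0,"wz": 0,"x": 0,"y": 0,"z": -25,"grip": 1},{"wx": 0,"wy": 0,"wz": 0,"x": 0,"y": 0,"z": -25,"grip": 1},{"wx": 0,"wy": 0,"wz": 0,"x": 0,"y": 0,"z": -24,"grip": 1},{"wx": 0,"wy": 0,"wz": 0.113,"x": 0,"y": 0,"z": 0,"grip": 1},{"wx": 0,"wy": 0,"wz": 0.113,"x": 0,"y": 0,"z": 0,"grip": 1}])

```text
clock: 15.75
tcp_pos: [0.4709, -0.2694, 0.2914]
orientation: [3.14, -0.036, 0.004]
ft_force: [0.0, -0.5, -2.1]
gripper_width: 0.0401
```

play_rows(moves=[{"wx": 0,"wy": 0,"wz": 0,"x": -12,"y": -8,"z": 0,"grip": 1},{"wx": 0,"wy": 0,"wz": 0,"x": -18,"y": -13,"z": 0,"grip": 1},{"wx": 0,"wy": 0,"wz": 0,"x": -22,"y": -18,"z": 0,"grip": 1},{"wx": 0,"wy": 0,"wz": 0,"x": -22,"y": -22,"z": 0,"grip": 1},{"wx": 0,"wy": 0,"wz": 0,"x": -20,"y": -25,"z": 0,"grip": 1},{"wx": 0,"wy": 0,"wz": 0,"x": -14,"y": -25,"z": 0,"grip": 1},{"wx": 0,"wy": 0,"wz": 0,"x": -8,"y": -25,"z": 0,"grip": 1},{"wx": 0,"wy": 0,"wz": 0,"x": 0,"y": -26,"z": 0,"grip": 1}])

```text
clock: 16.42
tcp_pos: [0.3554, -0.1039, 0.2887]
orientation: [-3.141, 0.031, 0.002]
ft_force: [0.3, 0.1, -2.2]
gripper_width: 0.0399
```

play_rows(moves=[{"wx": 0,"wy": 0,"wz": 0,"x": 0,"y": -32,"z": 0,"grip": 1},{"wx": 0,"wy": 0,"wz": 0,"x": 0,"y": -36,"z": 0,"grip": 1},{"wx": 0,"wy": 0,"wz": 0,"x": 0,"y": -36,"z": 0,"grip": 1},{"wx": 0,"wy": 0,"wz": 0,"x": 0,"y": -36,"z": 0,"grip": 1},{"wx": 0,"wy": 0,"wz": 0,"x": 0,"y": -36,"z": 0,"grip": 1},{"wx": 0,"wy": 0,"wz": 0,"x": 0,"y": -36,"z": 0,"grip": 1},{"wx": 0,"wy": 0,"wz": 0,"x": 2,"y": -36,"z": 0,"grip": 1},{"wx": 0,"wy": 0,"wz": 0,"x": 4,"y": -36,"z": 0,"grip": 1}])

```text
clock: 17.08
tcp_pos: [0.3673, 0.1806, 0.2891]
orientation: [3.141, -0.028, -0.001]
ft_force: [1.5, -0.5, -1.6]
gripper_width: 0.0398
```

play_rows(moves=[{"wx": 0,"wy": 0,"wz": 0,"x": 6,"y": -34,"z": 0,"grip": 1},{"wx": 0,"wy": 0,"wz": 0,"x": 10,"y": -32,"z": 0,"grip": 1},{"wx": 0,"wy": 0,"wz": 0,"x": 14,"y": -30,"z": 0,"grip": 1},{"wx": 0,"wy": 0,"wz": 0,"x": 16,"y": -28,"z": 0,"grip": 1},{"wx": 0,"wy": 0,"wz": 0,"x": 16,"y": -26,"z": 0,"grip": 1},{"wx": 0,"wy": 0,"wz": 0,"x": 15,"y": -22,"z": 0,"grip": 1},{"wx": 0,"wy": 0,"wz": 0,"x": 11,"y": -13,"z": 0,"grip": 1},{"wx": 0,"wy": 0,"wz": 0,"x": 3.5,"y": -5,"z": 0,"grip": 1}])

```text
clock: 17.75
tcp_pos: [0.464, 0.3686, 0.2884]
orientation: [3.141, -0.027, -0.002]
ft_force: [0.0, -0.2, -1.0]
gripper_width: 0.0401
```

play_rows(moves=[{"wx": 0,"wy": 0,"wz": 0,"x": 0,"y": 0,"z": 0,"grip": 1},{"wx": 0,"wy": 0,"wz": 0,"x": 0,"y": 0,"z": 0,"grip": 1},{"wx": 0,"wy": 0,"wz": 0,"x": 0,"y": 0,"z": 0,"grip": 1},{"wx": 0,"wy": 0,"wz": 0,"x": 0,"y": 0,"z": 0,"grip": 1},{"wx": 0,"wy": 0,"wz": 0,"x": 0,"y": 0,"z": 0,"grip": 1},{"wx": 0,"wy": 0,"wz": 0,"x": 0,"y": 0,"z": 0,"grip": 1},{"wx": 0,"wy": 0,"wz": 0,"x": 0,"y": 0,"z": 0,"grip": 1},{"wx": 0,"wy": 0,"wz": 0,"x": 0,"y": 0,"z": 0,"grip": 1}])

```text
clock: 18.42
tcp_pos: [0.4634, 0.3669, 0.289]
orientation: [-3.141, 0.029, -0.0]
ft_force: [-0.7, -0.3, -1.5]
gripper_width: 0.0401
```

```bash
python3 -c "
from h import *
avg(3)
p,d=get_image('scene');np.savez('pics/scene6.npz',p=p,d=d)
q=np.load('pics/scene1.npz')['p']
f=lambda a:cv2.resize(a[195:300,205:285],(400,525),interpolation=cv2.INTER_CUBIC)
cv2.imwrite('pics/a6.png',np.hstack([f(q),f(p)])[:,:,::-1])"
```

```text
t 18.57 F case xyz [ 0.01 -0.36 -0.96] sd [0.42 0.47 0.36] T [0.051 0.014 0.012]
tcp [0.4635 0.3669 0.2888] rel groove mm x,y [122.8 600. ] tip z nominal 135.6 w 0.0403 zax [-0. -0. -1.]
```

View pics/a6.png

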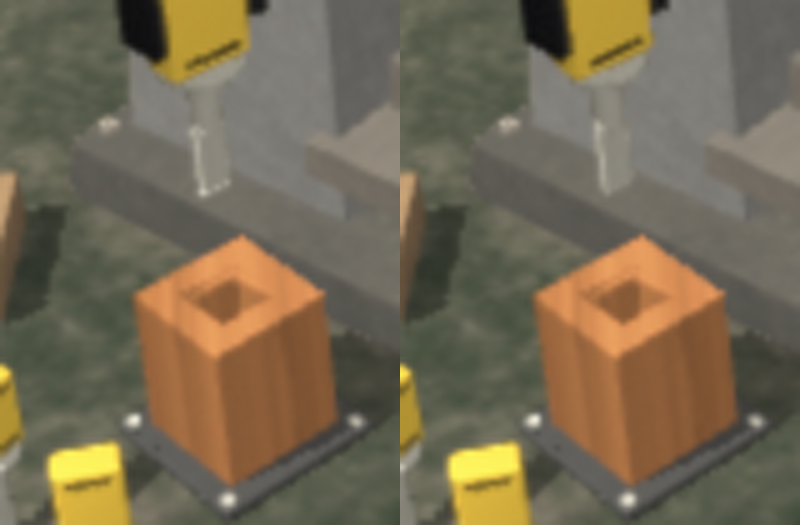

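play_rows(moves=[{"wx": 0,"wy": 0,"wz": 0,"x": -1.2,"y": -2.3,"z": 0,"grip": 1},{"wx": 0,"wy": 0,"wz": 0,"x": 0,"y": 0,"z": 15,"grip": 1},{"wx": 0,"wy": 0,"wz": 0,"x": 0,"y": 0,"z": 20,"grip": 1},{"wx": 0,"wy": 0,"wz": 0,"x": 0,"y": 0,"z": 15,"grip": 1},{"wx": 0,"wy": 0,"wz": 0,"x": 0,"y": 0,"z": 10,"grip": 1},{"wx": 0,"wy": 0,"wz": 0,"x": 0,"y": 0,"z": 10,"grip": 1},{"wx": 0,"wy": 0,"wz": 0,"x": 0,"y": 0,"z": 0,"grip": 1},{"wx": 0,"wy": 0,"wz": 0,"x": 0,"y": 0,"z": 0,"grip": 1}])

```text
clock: 19.28
tcp_pos: [0.4622, 0.3694, 0.2185]
orientation: [3.141, -0.029, -0.001]
ft_force: [0.2, 0.1, -1.0]
gripper_width: 0.0401
```

play_rows(moves=[{"wx": 0,"wy": 0,"wz": 0,"x": 0,"y": 0,"z": 10,"grip": 1},{"wx": 0,"wy": 0,"wz": 0,"x": 0,"y": 0,"z": 12,"grip": 1},{"wx": 0,"wy": 0,"wz": 0,"x": 0,"y": 0,"z": 12,"grip": 1},{"wx": 0,"wy": 0,"wz": 0,"x": 0,"y": 0,"z": 8,"grip": 1},{"wx": 0,"wy": 0,"wz": 0,"x": 0,"y": 0,"z": 4,"grip": 1},{"wx": 0,"wy": 0,"wz": 0,"x": 0,"y": 0,"z": 1,"grip": 1},{"wx": 0,"wy": 0,"wz": 0,"x": 0,"y": 0,"z": 0,"grip": 1},{"wx": 0,"wy": 0,"wz": 0,"x": 0,"y": 0,"z": 0,"grip": 1}])

```text
clock: 19.95
tcp_pos: [0.4626, 0.3695, 0.1721]
orientation: [-3.141, 0.029, -0.001]
ft_force: [0.4, -0.1, -1.1]
gripper_width: 0.0402
```

Going down the last few mm slowly, watching the force.

play_rows(moves=[{"wx": 0,"wy": 0,"wz": 0,"x": 0,"y": 0,"z": 1,"grip": 1},{"wx": 0,"wy": 0,"wz": 0,"x": 0,"y": 0,"z": 1,"grip": 1},{"wx": 0,"wy": 0,"wz": 0,"x": 0,"y": 0,"z": 0.7,"grip": 1},{"wx": 0,"wy": 0,"wz": 0,"x": 0,"y": 0,"z": 0,"grip": 1},{"wx": 0,"wy": 0,"wz": 0,"x": 0,"y": 0,"z": 0,"grip": 1},{"wx": 0,"wy": 0,"wz": 0,"x": 0,"y": 0,"z": 0,"grip": 1},{"wx": 0,"wy": 0,"wz": 0,"x": 0,"y": 0,"z": 0,"grip": 1},{"wx": 0,"wy": 0,"wz": 0,"x": 0,"y": 0,"z": 0,"grip": 1}])

```text
clock: 20.62
tcp_pos: [0.4624, 0.3694, 0.1693]
orientation: [-3.141, 0.029, -0.001]
ft_force: [-0.7, 0.2, -0.7]
gripper_width: 0.0395
```

```bash
python3 -c "
from h import *
avg(8)"
```

```text
t 21.02 F case xyz [0.11 0.25 0.13] sd [0.49 0.36 0.74] T [ 0.045 -0.026 -0.02 ]
tcp [0.4625 0.3694 0.1693] rel groove mm x,y [122.4 602.7] tip z nominal 16.1 w 0.0403 zax [ 3.e-04  2.e-04 -1.e+00]
```

play_rows(moves=[{"wx": 0,"wy": 0,"wz": 0,"x": 0,"y": 0,"z": 0.3,"grip": 1},{"wx": 0,"wy": 0,"wz": 0,"x": 0,"y": 0,"z": 0,"grip": 0.5},{"wx": 0,"wy": 0,"wz": 0,"x": 0,"y": 0,"z": 0,"grip": 0},{"wx": 0,"wy": 0,"wz": 0,"x": 0,"y": 0,"z": 0,"grip": -0.5},{"wx": 0,"wy": 0,"wz": 0,"x": 0,"y": 0,"z": 0,"grip": -1},{"wx": 0,"wy": 0,"wz": 0,"x": 0,"y": 0,"z": 0,"grip": -1},{"wx": 0,"wy": 0,"wz": 0,"x": 0,"y": 0,"z": 0,"grip": -1},{"wx": 0,"wy": 0,"wz": 0,"x": 0,"y": 0,"z": 0,"grip": -1}])

```text
clock: 21.68
tcp_pos: [0.4623, 0.3693, 0.1685]
orientation: [3.141, -0.029, -0.0]
ft_force: [-0.6, -0.2, -0.5]
gripper_width: 0.0693
```

play_rows(moves=[{"wx": 0,"wy": 0,"wz": 0,"x": 0,"y": 0,"z": -5,"grip": -1},{"wx": 0,"wy": 0,"wz": 0,"x": 0,"y": 0,"z": -20,"grip": -1},{"wx": 0,"wy": 0,"wz": 0,"x": 0,"y": 0,"z": -30,"grip": -1},{"wx": 0,"wy": 0,"wz": 0,"x": 0,"y": 0,"z": -30,"grip": -1},{"wx": 0,"wy": 0,"wz": 0,"x": 0,"y": 0,"z": -30,"grip": -1},{"wx": 0,"wy": 0,"wz": 0,"x": 0,"y": 0,"z": -20,"grip": -1},{"wx": 0,"wy": 0,"wz": 0,"x": 0,"y": 0,"z": 0,"grip": -1},{"wx": 0,"wy": 0,"wz": 0,"x": 0,"y": 0,"z": 0,"grip": -1}])

```text
clock: 22.35
tcp_pos: [0.463, 0.3698, 0.3059]
orientation: [-3.139, 0.029, -0.005]
ft_force: [0.3, 0.5, 0.3]
gripper_width: 0.0873
```

```bash
python3 -c "
from h import *
p,d=get_image('scene');W=cloud('scene',d);q=np.load('pics/scene0.npz')['p']
x,y,h=W[...,0],W[...,1],W[...,2]
yel=(p[...,0]>150)&(p[...,1]>110)&(p[...,2]<90)
k=W[yel&(np.hypot(x-.463,y-.369)<.05)&(h>.132)&(h<.16)];print(len(k),rect(k[:,:2]),np.percentile(k[:,2],[2,50,98]).round(4))
s=sense();print(s['clock'],s['tcp_pos'],s['gripper_width'],s['ft_force'])
f=lambda a:cv2.resize(a[130:310,205:445],(400,300),interpolation=cv2.INTER_CUBIC)
cv2.imwrite('pics/a7.png',cv2.resize(p[130:310,205:445],(800,600),interpolation=cv2.INTER_CUBIC)[:,:,::-1])"
```

```text
67 (array([458.5, 371.3]), array([37.9, 23.2]), 82.1) [0.1323 0.1366 0.1402]
22.4 [0.4622722  0.36931942 0.30391962] 0.08694505570483015 [-0.03293967  0.50860541  0.77758549]
```

View pics/a7.png

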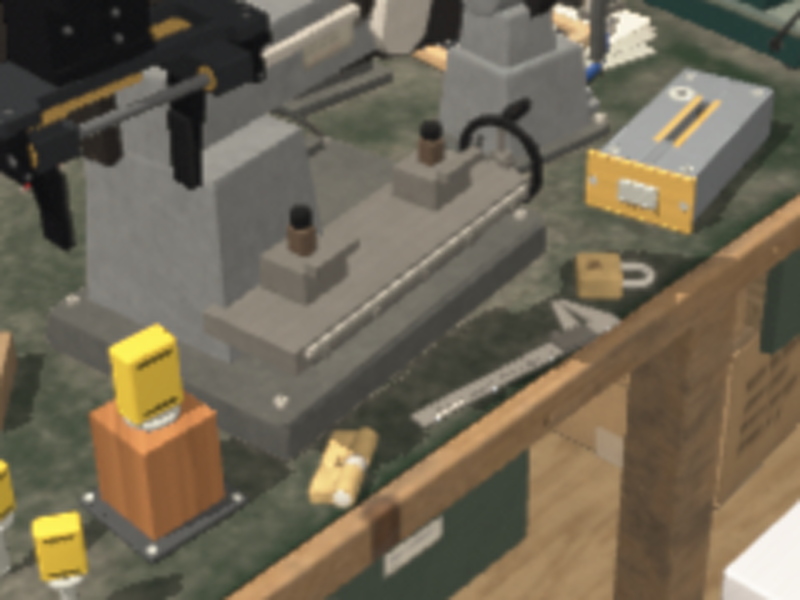

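The key stands on its collar in the holder at (148,375), clear of the gripper. The bolt is drawn at (637,193), and the padlock and cylinder have not moved.

```bash
python3 -c "
from h import *
print(job_done())"
```

```text
the job is handed in; nothing more can be done
None
```

The job is done and handed in at 22.4 s on the robot's clock; no verdict is reported.

**What I did:**
- I took the largest key from its holder and carried it round the front of the old machine.
- I lowered the blade into the groove and slid it along under its spring. It dropped in about 22–24 mm from the middle, on the −y side, and was caught at the pocket's wall.
- I backed off slightly, pressed the release down, then carried the key back, set it in its holder and let go.

**Last checks:**
- **Release and bolt:** pressing another 4 mm only raised the blade's spring force (to about 2.75 N). The bolt did not move any further, so I take the release as fully down. The final picture still shows the bolt drawn.
- **Key:** it stands in the holder with its collar on the wood. The top of its handle is at 0.140 m, the same as at the start. The gripper is open and well above it.
- **Bystanders:** the padlock and cylinder look unmoved in the final picture. The wood block was mostly outside that last crop, but the arm never worked near it.
- **Disagreement:** the final fit gave the handle about 7° of turn from its starting yaw. It used only 67 pixels, and the key had been gripped at its original angle, so I put this down to noise.

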